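# Load two grease cartridges into the gravity-feed rack

## Task

Load the two white grease cartridges from the wooden rest into the gravity-feed rack, one at a time from the high back end, so that they roll down and will be taken from the front in this order: first the short one, then the long one. Let the short one roll down to the front stop before the long one goes in, and leave both lying across the chute, the long one right behind the short one.

Things in the scene. Friction and masses are not known exactly. Their poses are not given: they have to be found in the camera images.
- short_cartridge: the shorter white cylinder with steel end bands and a thin dark ring, 44 mm in diameter, 70 mm long, 0.15 kg, lying in the wooden rest and free to roll. Origin at its centre; its y axis runs along the cylinder.
- long_cartridge: the longer white cylinder with steel end bands and a thin dark ring, 44 mm in diameter, 110 mm long, 0.15 kg, lying in the same rest, in line with the short one (which of them lies at which end varies). Origin at its centre; its y axis runs along the cylinder.
- rest: fixed wooden rest: two parallel battens 16 mm high, 280 mm long along its y axis, 54 mm wide over all, with 26 mm high end blocks. The cartridges lie end to end in its groove, centres about 34 mm above the bench, ends 35 mm or more apart; above the battens their sides are free for fingers closing across the cylinder. Origin on the bench under its middle.
- rack: fixed grey metal chute on legs, 205 x 170 mm. The floor (130 mm wide, walls 35 mm high) slopes down 12 degrees to the rack's own -x, its front, roughly towards the robot, where a notched stop 31 mm high closes it; the high back is open. Cartridges let go across it (along its y) roll down. Origin on the bench under its middle. Loaded cartridges have their centres at x -76, z 53 and x -33, z 62 mm.
- rack_load (a point): point on the chute's floor, on its centre line, over which to let a cartridge go: 140 mm up the slope from the stop, 62 mm short of the back end. A cartridge lying there has its centre 22 mm above the floor; release it 5 to 10 mm higher, so that the fingertips stay clear of the sloping floor as they open.
Mind the look-alikes: they are no part of the job. What is shaped like the long_cartridge but green is not meant.

How it is judged:
By the outcome, as a careful person would: the job done as asked, in the order asked, and still so for the second after the job is handed in, with the robot touching nothing.
It also fails if it takes over 54 s, if anything falls off the work surface, if the arm or the gripper's body presses on something with over 40 N, if the wrist force passes 120 N, or if a joint passes its speed limit or range.

## Robot

A 7-joint arm with a two-finger parallel gripper is mounted at the origin on a cart in front of the work surface, level with it; the furniture and walls round the work are solid. World frame = base frame: x ahead of the robot, y to its left, z up, the work surface at z = 0. Lengths are in mm, angles in rad, forces in N, time in s.
With the tool pointing down it reaches from about 375 to 925 mm from the base axis. Payload 3.1 kg.
Tool frame: the origin (TCP) lies between the finger pads; the fingertips stand 14 mm ahead of it and the grasp point (between the pads) lies 5 mm behind it; z points along the fingers, y is the line along which they close (so a half turn about z gives the same grasp; the last joint's range is limited). The gripper opens to 85 mm and grips with 20 to 120 N. Pads are 22 mm wide; open, the fingers measure 114 mm over their backs; the gripper's body (76 mm by 85 mm) begins 54 mm behind the grasp point. The pads swing forward as they close: fully open they stand 13 mm farther back than shut.
Start: joints at [-1.266, 0.383, 0.044, 1.598, -0.018, 1.161, -0.05], TCP at [254.776, 597.99, 245.269] pointing down, gripper open.
Joint ranges: [-2.61, 2.61], [-0.41, 2.15], [-1.48, 1.57], [0, 2.5], [-1.57, 4.71], [0.05, 1.97], [-2.85, 2.85]. Speed limits (rad/s): [2.79, 2.79, 3.14, 3.14, 3.14, 3.14, 3.14].

## Interface

Orientations are given as a 3x3 rotation matrix whose columns are the frame's x, y, z axes.
In Python, from plant import ctrl gives the robot as it stands.
- The arm moves only by the tool step_arm, never from a script. Its argument "rows" is text: rows parted by semicolons, each of 7 numbers parted by spaces: the shift along the tool's x, y, z in mm, then the turn, a rotation vector about the tool's x, y, z in rad, then the closure in counts, from 0 (fully open) to 255 (shut). In form: dx dy dz rx ry rz jaw; .... A call has 1 to 10 rows; each row shifts and turns the commanded pose from where the row before left it, along the tool's axes as they then stand; what a row does not reach is not made up. A row lasts 1/8 s, in which the tool goes at most 62.5 mm and 10.7 degrees, less where a joint would pass 70% of its speed; a pose out of reach is approached as far as the arm can. A call is refused whole if a number of a shift passes 62.5 or a number of a turn 0.188, either way. A call with a gripper value outside its range is refused whole. The fingers move at their own pace and stop on an object; the grip force is fixed at half the most. Time passes only in rows, so rows that do not move let the fingers close. It gives the time, the measured TCP pose, the force, the opening and the grip force at its end, in the units of the state.
- ctrl.state(): the state, without advancing time (a new reading comes with each control period).
- ctrl.grab_frame(name): name is "side" or "top" or "wrist"; returns a dict with "pixels" (480x640x3 uint8, red, green, blue), "camera_matrix" (3x3 intrinsics, pixels), "R" (3x3) and "t" (3): a world point X has camera coordinates R X + t. Camera axes: x right, y down, z forward; pixel columns grow to the right and rows downward; lengths in mm; the calibration is good to about 2 mm. A picture is of the moment at which its call begins. There is no depth.
- ctrl.sign_off(): hands the job in; it is judged then, once.
The state is a dict: "time": time; "joints": joint angles; "qd": joint speeds; "tau": joint torques, N m; "ee_pos": TCP position; "orientation": TCP orientation; "ft_force": force on the tool from outside, world axes, zero at the start; "torque": the same for the moment, N m; "grip_width": finger opening in mm; "finger_force": force on a finger pad.
Only numpy, scipy, OpenCV 4.12 (cv2) and the standard library are available. Lean on these libraries where they do the work, as an engineer would, in place of code of your own. Each camera call takes 0.05 s, during which the arm holds its last target. There are 200 camera calls.

## Working session

There is one attempt and no reset: what is moved stays moved. The work goes in short steps, Python scripts to look and compute and a tool call to move; the robot and the scene stay as the last step left them, time stands still between calls to the robot, and variables do not carry over. Pictures are saved under pics/ and viewed, at most 10 in all, crops included, and the job is handed in when it is done.

Besides the shell and the picture viewer there is one more tool, called after "Emit:" as a command line: name --argument value ..., lists and objects as JSON in quotes. step_arm: Moves the arm, as the interface text tells. Its arguments: {"type":"object","properties":{"rows":{"type":"string"}},"required":["rows"]}

```bash
mkdir -p pics; ls; python3 - <<'E'
from plant import ctrl
import cv2
s=ctrl.state();print(s['time'],s['ee_pos'],s['orientation'],s['grip_width'])
for n in('side','top'):
    f=ctrl.grab_frame(n);cv2.imwrite(f'pics/{n}0.png',f['pixels'][:,:,::-1]);print(n,f['camera_matrix'],f['R'],f['t'])
E
```

```text
pics
0.0 [254.43847096 597.14245583 243.85596767] [[-9.20017397e-01  3.91876468e-01 -9.07154966e-04]
 [ 3.91877491e-01  9.20014015e-01 -2.49869960e-03]
 [-1.44586290e-04 -2.65434071e-03 -9.99996467e-01]] 85.48803954031655
side [[478.76840459   0.         323.22284935]
 [  0.         478.76840459 244.46302935]
 [  0.           0.           1.        ]] [[ 0.91356204 -0.40654083  0.01135525]
 [-0.17648137 -0.42142741 -0.88952418]
 [ 0.36641332  0.81063153 -0.45674697]] [-558.90335905   74.66594103  825.60968734]
top [[531.45847424   0.         317.15311065]
 [  0.         531.45847424 244.33529688]
 [  0.           0.           1.        ]] [[ 0.02219694 -0.99973258  0.00648608]
 [-0.99806314 -0.02253606 -0.05798355]
 [ 0.05811421 -0.00518646 -0.99829647]] [-160.97601178  511.65897706  903.88068351]
```

View pics/top0.png

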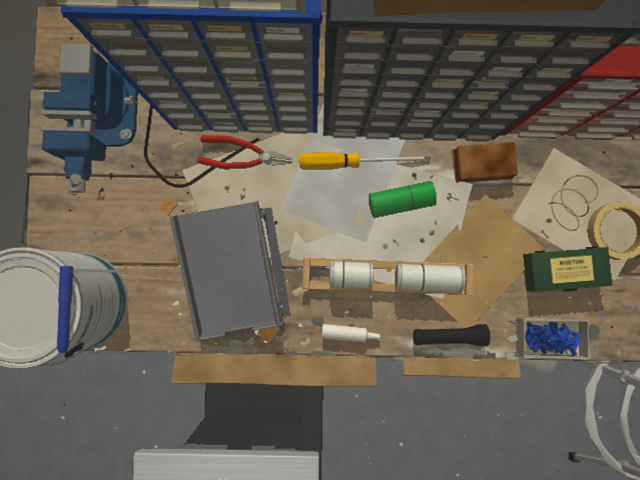

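View pics/side0.png

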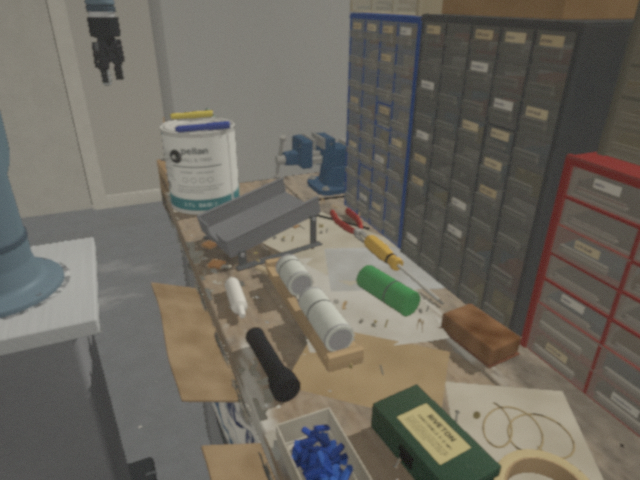

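The top view shows the rest along y at about (390,277), with the short cartridge at (351,275) and the long one at (430,277). The rack is at (230,270), its high end at the far side (row 205). Candidates for "white cylinder": short (351,275), long (430,277), a white bottle with a nozzle (348,333) and the green cylinder (403,198). I choose the two banded ones in the rest.

```bash
cat > h.py <<'E'
import numpy as np,cv2
from plant import ctrl
def ray(f,u,v,z):
    K,R,t=f['camera_matrix'],np.array(f['R']),np.array(f['t'])
    d=R.T@np.linalg.solve(K,[u,v,1.]);c=-R.T@t
    return c+d*(z-c[2])/d[2]
def proj(f,X):
    p=f['camera_matrix']@(np.array(f['R'])@np.array(X,float)+f['t']);return p[:2]/p[2]
E
python3 - <<'E'
from h import *
f=ctrl.grab_frame('top');g=f['pixels'];b=g[:,:,::-1].copy()
a=cv2.resize(b[190:350,160:320],(480,480),interpolation=cv2.INTER_CUBIC)
s=ctrl.grab_frame('side');sb=s['pixels'][:,:,::-1].copy()
c=cv2.resize(sb[165:285,190:335],(580,480),interpolation=cv2.INTER_CUBIC)[:, :310*1]
r=cv2.resize(b[245:310,295:485],(800,274),interpolation=cv2.INTER_CUBIC)[:,:]
c=cv2.resize(sb[165:285,185:335],(320,256),interpolation=cv2.INTER_CUBIC)
a=cv2.resize(b[195:350,160:300],(420,325) if 0 else (294,325),interpolation=cv2.INTER_CUBIC)
out=np.zeros((600,800,3),np.uint8);out[:274]=r;out[275:600,:294]=a;
c=cv2.resize(sb[165:285,185:335],(406,325),interpolation=cv2.INTER_CUBIC);out[275:600,300:706]=c
cv2.imwrite('pics/crop1.png',out)
hsv=cv2.cvtColor(b,cv2.COLOR_BGR2HSV)
m=((hsv[:,:,1]<45)&(hsv[:,:,2]>140)).astype(np.uint8)
m[:245]=0;m[310:]=0;m[:,:300]=0;m[:,480:]=0
m=cv2.morphologyEx(m,cv2.MORPH_CLOSE,np.ones((5,5)))
for q in cv2.findContours(m,0,2)[0]:
    if cv2.contourArea(q)<200: continue
    (u,v),wh,an=cv2.minAreaRect(q);bx=cv2.boxPoints(((u,v),wh,an))
    print(u,v,wh,an,'centre z34',ray(f,u,v,34),'box@34',[ray(f,*p,34)[:2].round(0) for p in bx])
E
```

```text
382.03326416015625 262.9688415527344 (165.13990783691406, 39.39885711669922) 1.847610354423523 centre z34 [ 484.94678828 -259.86728101   34.        ] box@34 [array([ 453., -120.]), array([ 520., -120.]), array([ 517., -401.]), array([ 450., -399.])]
```

View pics/crop1.png

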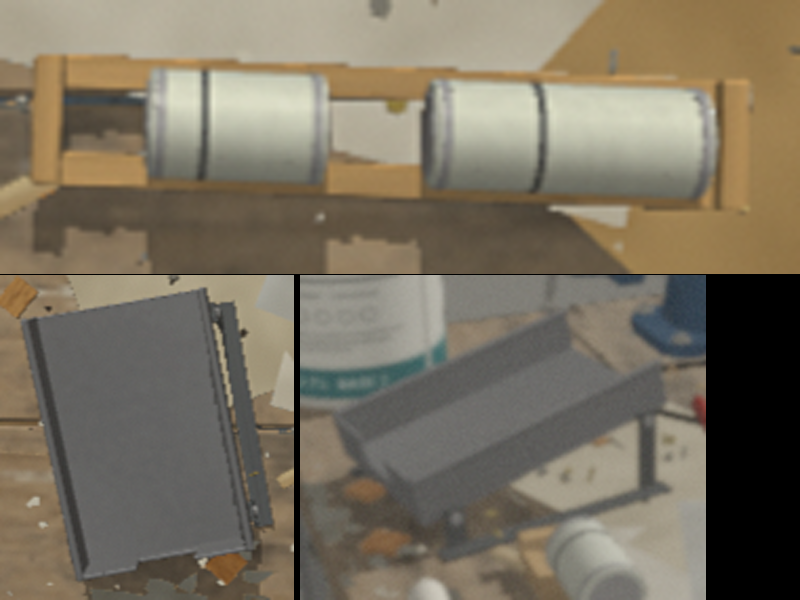

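The crop confirms the choice: the short cartridge (351.5,275) and the long one (430.6,278), both with bands and a dark ring. The chute's wall-top corners are at about (171,216), (258,202), (283,326), (198,339), and the front stop is at the bottom.

```bash
python3 - <<'E'
from h import *
f=ctrl.grab_frame('top');s=ctrl.grab_frame('side')
for n,u,v in(('short',351.5,275),('long',430.6,278)):
    # silhouette centre of cylinder lies on the ray through axis
    X=ray(f,u,v,34);print(n,X.round(1),'in side',proj(s,X).round(0))
e=[ray(f,295+x/4.21,245+y/4.21,z)[:2] for x,y,z in((50,118,26),(735,146,26))]
d=e[0]-e[1];print('rest ends',e,np.linalg.norm(d),'yaw of y-axis-90',np.degrees(np.arctan2(-d[0],d[1])))
img=np.array([(171,216.4),(257.6,202.1),(282.9,326),(198,339)])
L=np.array([(97.4,67,104),(97.4,-67,104),(-100,-67,61),(-100,67,61.)])
W=np.array([ray(f,*p,z)[:2] for p,z in zip(img,L[:,2])]);print(W.round(0))
A=L[:,:2]-L[:,:2].mean(0);B=W-W.mean(0)
th=np.arctan2((A[:,0]*B[:,1]-A[:,1]*B[:,0]).sum(),(A*B).sum());c,sn=np.cos(th),np.sin(th);R=np.array([[c,-sn],[sn,c]])
o=W.mean(0)-R@L[:,:2].mean(0);print('rack',o,np.degrees(th),'resid',((L[:,:2]@R.T+o)-W).round(1))
print('load(x=40)',R@[40,0]+o, 'side proj corners',[proj(s,[*(R@l[:2]+o),l[2]]).round(0) for l in L])
P=[x['camera_matrix']@np.c_[x['R'],x['t']] for x in(f,s)]
for a,b in(((66,300),(203,127)),((66,270),(230,125))):
    X=cv2.triangulatePoints(P[0],P[1],np.array(a,float),np.array(b,float));print('can',(X[:3]/X[3]).ravel())
E
```

```text
short [ 463.5 -208.6   34. ] in side [294. 274.]
long [ 461.4 -342.4   34. ] in side [325. 318.]
rest ends [array([ 465.15429633, -133.00576507]), array([ 459.9950253 , -410.78869971])] 277.8308421544265 yaw of y-axis-90 -1.0640339463128163
[[549.  81.]
 [574. -54.]
 [378. -96.]
 [354.  41.]]
rack [465.01072843  -7.03401509] 11.366449296595178 resid [[-1.3 -2.7]
 [-0.5  0.6]
 [ 2.1  4. ]
 [-0.3 -1.9]]
load(x=40) [504.22619838   0.84931646] side proj corners [array([282., 177.]), array([317., 196.]), array([227., 240.]), array([198., 215.])]
can [415.41091159 195.86163578 197.08042021]
can [464.80629413 195.84756832 197.73005751]
```

```bash
cat > plan.py <<'E'
import numpy as np
from h import ctrl
def go(wps,jaw,step=60,turn=10):
    """wps: (x,y,z,angle of tool y deg); prints rows (tool down)"""
    s=ctrl.state();p=np.array(s['ee_pos'],float);R=np.array(s['orientation']);a=np.degrees(np.arctan2(R[1,1],R[0,1]))
    print(s['time'],p.round(1),'yaw',a.round(1),'zt',R[:,2].round(3),'w',s['grip_width'],'F',np.round(s['ft_force'],1),s['finger_force'])
    for x,y,z,b in wps:
        d=np.array([x,y,z])-p;n=int(max(np.ceil(np.linalg.norm(d)/step),np.ceil(abs(b-a)/turn),1))
        for i in range(n):
            t=np.radians(a);Y=np.array([np.cos(t),np.sin(t),0]);Z=np.array([0,0,-1]);X=np.cross(Y,Z)
            q=np.array([X,Y,Z])@(d/n)
            print('%.0f %.0f %.0f 0 0 %.3f %d;'%(*q,-np.radians((b-a)/n) if i>=0 else 0,jaw),end=' ')
            p=p+np.array([X,Y,Z]).T@q.round(0);
            a+=(b-a)/(n-i)
        print()
E
python3 -c "
from plan import *
go([(440,230,300,35),(480,0,300,5),(463,-208,150,-1)],0)"
```

```text
0.3 [254.6 597.8 244.8] yaw 66.9 zt [-0.    -0.001 -1.   ] w 85.60581346679567 F [ 0.6 -0.2  0.3] 0.0
-45 -38 -8 0 0 0.080 0; -48 -34 -8 0 0 0.068 0; -50 -30 -8 0 0 0.057 0; -53 -26 -8 0 0 0.045 0; -55 -22 -8 0 0 0.034 0; -56 -18 -8 0 0 0.023 0; -57 -13 -8 0 0 0.011 0; 
-53 -25 0 0 0 0.131 0; -56 -18 0 0 0 0.098 0; -58 -10 0 0 0 0.065 0; -58 -3 0 0 0 0.033 0; 
-41 -7 30 0 0 0.021 0; -41 -6 30 0 0 0.017 0; -41 -5 30 0 0 0.013 0; -41 -4 30 0 0 0.008 0; -41 -4 30 0 0 0.004 0;
```

```bash
sed -i 's|-np.radians((b-a)/n) if i>=0 else 0|-np.radians((b-a)/(n-i))|' plan.py
```

Emit:
step_arm --rows "-45 -38 -8 0 0 0.080 0; -48 -34 -8 0 0 0.080 0; -50 -30 -8 0 0 0.080 0; -53 -26 -8 0 0 0.080 0; -55 -22 -8 0 0 0.080 0; -56 -18 -8 0 0 0.080 0; -57 -13 -8 0 0 0.080 0; -53 -25 0 0 0 0.131 0; -56 -18 0 0 0 0.131 0; -58 -10 0 0 0 0.131 0"

```text
time: 1.55
ee_pos: [469.8, 54.7, 301.6]
orientation: [[-0.209, 0.978, 0.001], [0.978, 0.209, 0.001], [0.001, 0.001, -1.0]]
ft_force: [1.5, 1.3, -0.1]
grip_width: 85.0
finger_force: 0.0
```

Emit:
step_arm --rows "-58 -3 0 0 0 0.131 0; -41 -7 30 0 0 0.021 0; -41 -6 30 0 0 0.021 0; -41 -5 30 0 0 0.021 0; -41 -4 30 0 0 0.021 0; -41 -4 30 0 0 0.021 0; 0 0 0 0 0 0 0"

```text
time: 2.42
ee_pos: [458.5, -210.1, 149.2]
orientation: [[0.028, 1.0, -0.006], [1.0, -0.028, -0.002], [-0.002, -0.006, -1.0]]
ft_force: [-0.3, -0.6, 0.1]
grip_width: 85.4
finger_force: 0.0
```

```bash
python3 - <<'E'
from plan import *
from h import *
go([(463,-208,150,-1)],0)
f=ctrl.grab_frame('wrist');cv2.imwrite('pics/w1.png',f['pixels'][:,:,::-1])
for X in([463.5,-208.6,34],[461.4,-342.4,34]):print(proj(f,X))
E
```

```text
2.425 [ 458.5 -210.1  149.2] yaw -1.6 zt [-0.006 -0.002 -1.   ] w 85.41750509396564 F [-0.3 -0.6  0.1] 0.0
2 4 -1 0 0 -0.011 0; 
[318.74816146 232.3662575 ]
[320.11073087 401.58223613]
```

View pics/w1.png

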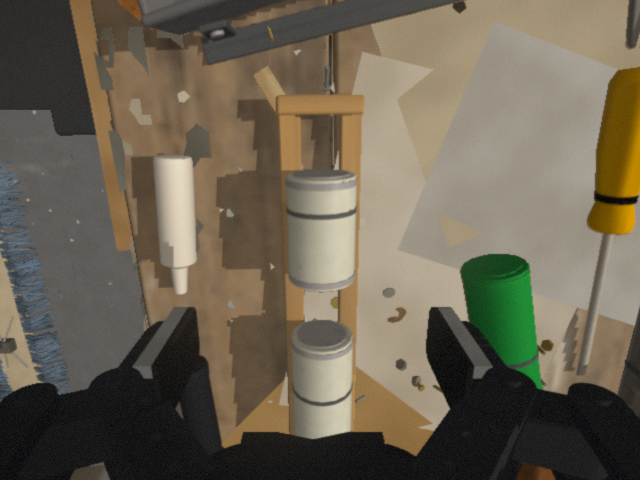

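The wrist view shows the short cartridge centred at about (321,230), predicted at (319,232), aligned with the tool; the long one lies behind it at (321,390). Descend and grip.

Emit:
step_arm --rows "2 5 40 0 0 -0.011 0; 0 0 40 0 0 0 0; 0 0 35 0 0 0 0; 0 0 0 0 0 0 60; 0 0 0 0 0 0 255; 0 0 0 0 0 0 255; 0 0 0 0 0 0 255; 0 0 0 0 0 0 255"

```text
time: 3.48
ee_pos: [463.6, -204.2, 37.9]
orientation: [[0.011, 1.0, -0.005], [1.0, -0.011, 0.004], [0.004, -0.005, -1.0]]
ft_force: [-8.0, 0.9, 8.2]
grip_width: 42.0
finger_force: 59.7
```

```bash
python3 -c "
from plan import *
go([(464,-200,140,-1),(503,5,170,11.4),(503,5,95,11.4)],255)"
```

```text
3.475 [ 463.6 -204.2   37.9] yaw -0.6 zt [-0.005  0.004 -1.   ] w 41.96002519756216 F [-8.   0.9  8.2] 59.661043882369995
2 0 -51 0 0 0.003 255; 2 0 -51 0 0 0.003 255; 
51 9 -8 0 0 -0.054 255; 51 12 -8 0 0 -0.054 255; 50 14 -8 0 0 -0.054 255; 49 17 -8 0 0 -0.054 255; 
0 0 38 0 0 -0.000 255; 0 0 38 0 0 -0.000 255;
```

Emit:
step_arm --rows "2 0 -51 0 0 0.003 255; 2 0 -51 0 0 0.003 255; 51 9 -8 0 0 -0.054 255; 51 12 -8 0 0 -0.054 255; 50 14 -8 0 0 -0.054 255; 49 17 -8 0 0 -0.054 255; 0 0 0 0 0 0 255; 0 0 0 0 0 0 255"

```text
time: 4.47
ee_pos: [506.1, 3.4, 171.6]
orientation: [[-0.199, 0.98, 0.002], [0.98, 0.199, 0.001], [0.0, 0.002, -1.0]]
ft_force: [0.6, 0.2, -2.1]
grip_width: 42.1
finger_force: 62.7
```

```bash
python3 - <<'E'
from plan import *
from h import *
go([(503,5,95,11.4)],255)
f=ctrl.grab_frame('wrist');s=ctrl.grab_frame('side')
o=np.hstack([cv2.resize(f['pixels'],(400,300)),cv2.resize(s['pixels'][90:330,130:450],(400,300))])
cv2.imwrite('pics/w2.png',o[:,:,::-1])
E
```

```text
4.475 [506.1   3.4 171.6] yaw 11.5 zt [ 0.002  0.001 -1.   ] w 42.10175913003888 F [ 0.6  0.2 -2.1] 62.701828479766846
1 -1 38 0 0 0.001 255; 1 -1 38 0 0 0.001 255;
```

View pics/w2.png

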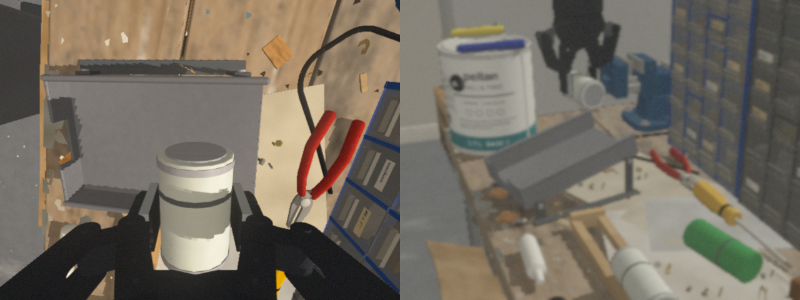

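The short cartridge is held square over the chute, level and in line with the walls.

Emit:
step_arm --rows "1 -1 38 0 0 0 255; 1 -1 30 0 0 0 255; 0 0 12 0 0 0 255; 0 0 0 0 0 0 255; 0 0 0 0 0 0 255"

```text
time: 5.2
ee_pos: [504.6, 4.6, 91.4]
orientation: [[-0.198, 0.98, 0.002], [0.98, 0.198, 0.0], [-0.0, 0.002, -1.0]]
ft_force: [0.6, -0.3, -2.5]
grip_width: 42.1
finger_force: 62.6
```

```bash
python3 - <<'E'
from plan import *
from h import *
go([(503,5,90,11.4)],255)
s=ctrl.grab_frame('side')
cv2.imwrite('pics/s3.png',cv2.resize(s['pixels'][130:290,170:370],(800,600),interpolation=2)[:,:,::-1])
E
```

```text
5.2 [504.6   4.6  91.4] yaw 11.4 zt [ 0.002  0.    -1.   ] w 42.11818032821969 F [ 0.6 -0.3 -2.5] 62.638256549835205
1 -2 1 0 0 0.000 255;
```

View pics/s3.png

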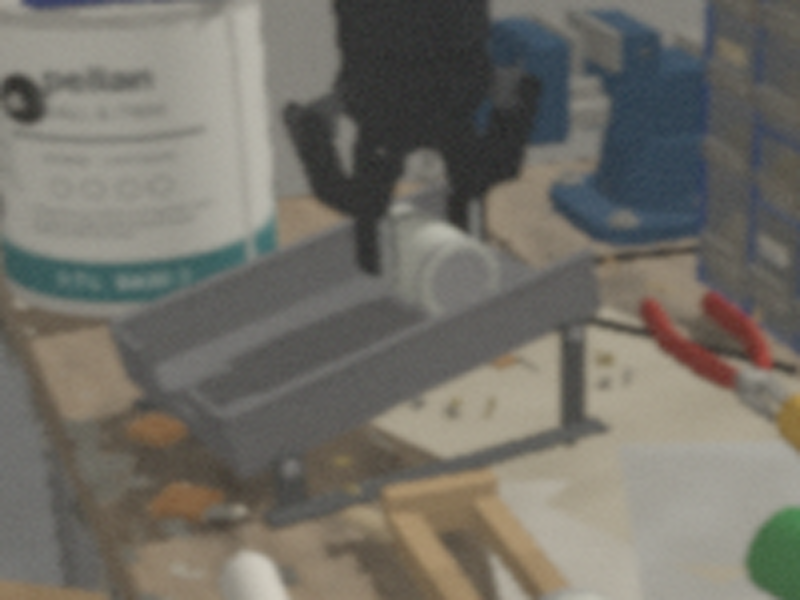

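The cartridge is inside the chute near the back, just above the floor and clear of the walls. Release it and lift.

Emit:
step_arm --rows "0 0 3 0 0 0 255; 0 0 0 0 0 0 255; 0 0 0 0 0 0 0; 0 0 0 0 0 0 0; 0 0 0 0 0 0 0; 0 0 0 0 0 0 0; 0 0 -15 0 0 0 0; 0 0 -30 0 0 0 0; 0 0 -50 0 0 0 0; 0 0 0 0 0 0 0"

```text
time: 6.5
ee_pos: [507.5, 5.1, 187.3]
orientation: [[-0.198, 0.98, 0.011], [0.98, 0.198, 0.003], [0.001, 0.011, -1.0]]
ft_force: [-0.8, -0.0, 0.0]
grip_width: 85.0
finger_force: 0.0
```

```bash
python3 - <<'E'
from plan import *
from h import *
go([(470,-200,185,5),(463,-340,150,-1)],0)
f=ctrl.grab_frame('top');s=ctrl.grab_frame('side')
o=np.hstack([cv2.resize(f['pixels'][190:350,160:320],(400,400)),cv2.resize(s['pixels'][150:270,180:300],(400,400))])
cv2.imwrite('pics/s4.png',o[:,:,::-1])
E
```

```text
6.5 [507.5   5.1 187.3] yaw 11.4 zt [ 0.011  0.003 -1.   ] w 84.97397606638043 F [-0.8 -0.   0. ] 0.0
-48 -19 1 0 0 0.028 0; -49 -18 1 0 0 0.028 0; -49 -17 1 0 0 0.028 0; -50 -15 1 0 0 0.028 0; 
-46 -6 11 0 0 0.035 0; -47 -5 11 0 0 0.035 0; -47 -3 11 0 0 0.035 0;
```

View pics/s4.png

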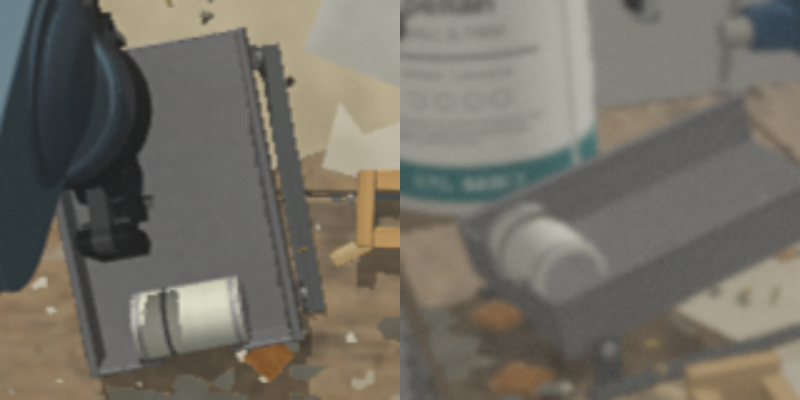

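The short cartridge lies square across the front, at the stop (190,318 in the left crop). Now the long one.

Emit:
step_arm --rows "-48 -19 1 0 0 0.028 0; -49 -18 1 0 0 0.028 0; -49 -17 1 0 0 0.028 0; -50 -15 1 0 0 0.028 0; -46 -6 11 0 0 0.035 0; -47 -5 11 0 0 0.035 0; -48 -3 11 0 0 0.035 0; 0 0 0 0 0 0 0; 0 0 0 0 0 0 0"

```text
time: 7.72
ee_pos: [458.6, -340.0, 143.9]
orientation: [[0.017, 1.0, -0.003], [1.0, -0.017, 0.002], [0.002, -0.003, -1.0]]
ft_force: [0.4, -0.7, -0.3]
grip_width: 85.2
finger_force: 0.0
```

```bash
python3 - <<'E'
from plan import *
from h import *
go([(462,-342,36,-1)],0)
f=ctrl.grab_frame('wrist');cv2.imwrite('pics/w5.png',f['pixels'][:,:,::-1])
print(proj(f,[461.4,-342.4,34]))
E
```

```text
7.725 [ 458.6 -340.   143.9] yaw -1.0 zt [-0.003  0.002 -1.   ] w 85.23135663119055 F [ 0.4 -0.7 -0.3] 0.0
-1 2 54 0 0 0.000 0; -1 2 54 0 0 0.000 0; 
[314.85849363 241.37785667]
```

View pics/w5.png

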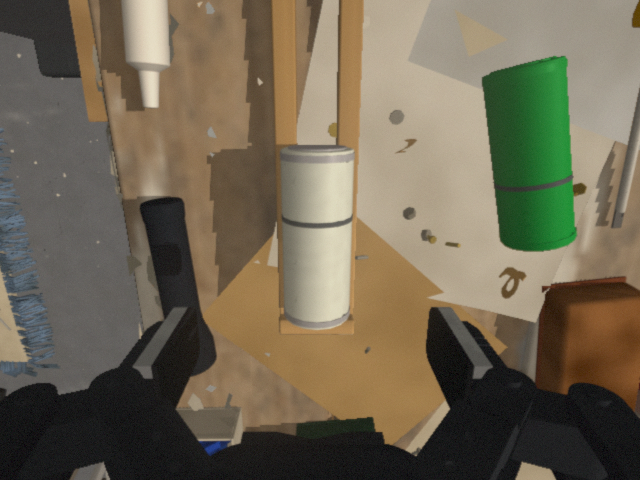

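The long cartridge's centre is at (317,236), predicted (315,241), and it's aligned with the tool. Descend and grip.

Emit:
step_arm --rows "-2 2 54 0 0 0 0; -2 2 40 0 0 0 0; 0 0 12 0 0 0 0; 0 0 0 0 0 0 60; 0 0 0 0 0 0 255; 0 0 0 0 0 0 255; 0 0 0 0 0 0 255; 0 0 0 0 0 0 255"

```text
time: 8.78
ee_pos: [461.2, -346.1, 41.6]
orientation: [[0.018, 1.0, -0.002], [1.0, -0.018, 0.001], [0.001, -0.002, -1.0]]
ft_force: [-6.3, 1.8, 9.1]
grip_width: 41.8
finger_force: 60.3
```

```bash
python3 -c "
from plan import *
go([(462,-335,130,-1),(485,-110,190,5),(504,3,190,11.4)],255)"
```

```text
8.775 [ 461.2 -346.1   41.6] yaw -1.1 zt [-0.002  0.001 -1.   ] w 41.75570567359614 F [-6.3  1.8  9.1] 60.313600301742554
6 0 -44 0 0 -0.000 255; 6 0 -44 0 0 -0.000 255; 
56 5 -15 0 0 -0.026 255; 56 6 -15 0 0 -0.026 255; 56 8 -15 0 0 -0.026 255; 56 9 -15 0 0 -0.026 255; 
55 15 -0 0 0 -0.056 255; 54 18 -0 0 0 -0.056 255;
```

Emit:
step_arm --rows "3 0 -44 0 0 0 255; 3 0 -44 0 0 0 255; 56 5 -15 0 0 -0.026 255; 56 6 -15 0 0 -0.026 255; 56 8 -15 0 0 -0.026 255; 56 9 -15 0 0 -0.026 255; 55 15 0 0 0 -0.056 255; 54 18 0 0 0 -0.056 255; 0 0 0 0 0 0 255; 0 0 0 0 0 0 255"

```text
time: 10.02
ee_pos: [507.0, -2.6, 188.1]
orientation: [[-0.198, 0.98, 0.001], [0.98, 0.198, 0.0], [0.0, 0.001, -1.0]]
ft_force: [-0.5, -0.1, -1.3]
grip_width: 41.8
finger_force: 62.2
```

```bash
python3 - <<'E'
from plan import *
from h import *
go([(505,-4,120,11.4)],255)
f=ctrl.grab_frame('wrist');cv2.imwrite('pics/w6.png',f['pixels'][:,:,::-1])
s=ctrl.state();P=np.array(s['ee_pos']);R=np.array(s['orientation'])
for h in(-4,-8):
  for l in(-50,60): print(h,l,proj(f,P+R@[l,0,-h]))
c,n=np.cos(np.radians(11.37)),np.sin(np.radians(11.37))
for x,y,z in((97,65,104),(97,-65,104),(-100,65,61),(-100,-65,61)):print(proj(f,[465+c*x-n*y,-7+n*x+c*y,z]))
E
```

```text
10.025 [507.   -2.6 188.1] yaw 11.4 zt [ 0.001  0.    -1.   ] w 41.82358878775073 F [-0.5 -0.1 -1.3] 62.18695878982544
-0 -1 34 0 0 0.000 255; -0 -1 34 0 0 0.000 255; 
-4 -50 [307.37490313 430.42385613]
-4 60 [306.84751063 169.05767597]
-8 -50 [307.48342386 423.20227763]
-8 60 [306.9974719 167.3366365]
[414.61739015 127.02923127]
[397.89843544 343.20807401]
[ 82.32453805 123.56256   ]
[114.18405218 309.49513906]
```

View pics/w6.png

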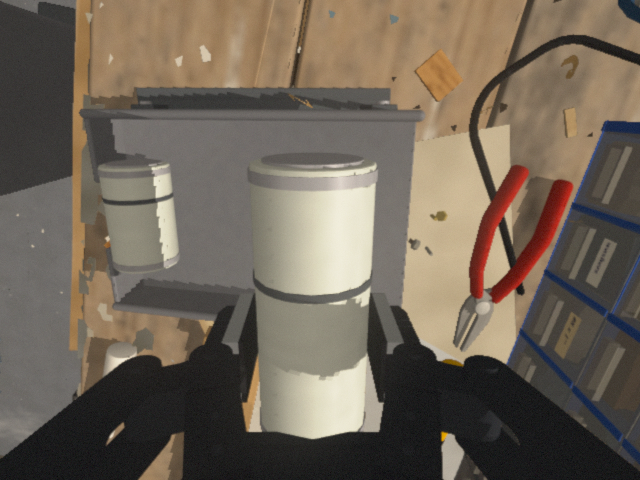

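The long cartridge is held square, its far end at (313,161). The chute's left wall is at row ~118, the right wall's inner edge at about (225,318), and the short one is still at the stop (138,215). Check the lateral offset from this view.

```bash
python3 - <<'E'
from h import *
f=ctrl.grab_frame('wrist')
c,n=np.cos(np.radians(11.37)),np.sin(np.radians(11.37))
def rk(u,v,z): 
    X=ray(f,u,v,z);d=X[:2]-[465,-7];return (c*d[0]+n*d[1]).round(1),(-n*d[0]+c*d[1]).round(1)
for u,v,z in((310,121,91),(105,121,61),(225,318,75),(120,306,62)):print('wall',rk(u,v,z))
for z in(180,184):print('end',rk(313,161,z))
s=ctrl.state()['ee_pos'];d=np.array(s[:2])-[465,-7];print('tcp',c*d[0]+n*d[1],-n*d[0]+c*d[1])
E
```

```text
wall (np.float64(42.1), np.float64(66.6))
wall (np.float64(-85.8), np.float64(65.8))
wall (np.float64(-17.1), np.float64(-64.7))
wall (np.float64(-95.3), np.float64(-62.3))
end (np.float64(43.5), np.float64(56.2))
end (np.float64(43.5), np.float64(56.7))
tcp 41.39699068718901 -5.490720832563273
```

Walls at ±65 with the centre at +1, and the cartridge centre at +1: well centred. Lower, release, lift.

Emit:
step_arm --rows "0 0 38 0 0 0 255; 0 0 36 0 0 0 255; 0 0 14 0 0 0 255; 0 0 7 0 0 0 255; 0 0 0 0 0 0 255; 0 0 0 0 0 0 255"

```text
time: 10.88
ee_pos: [508.0, -2.3, 93.4]
orientation: [[-0.197, 0.98, 0.002], [0.98, 0.197, 0.001], [0.0, 0.002, -1.0]]
ft_force: [-0.4, -0.1, -1.4]
grip_width: 42.0
finger_force: 62.2
```

Emit:
step_arm --rows "0 0 0 0 0 0 0; 0 0 0 0 0 0 0; 0 0 0 0 0 0 0; 0 0 0 0 0 0 0; 0 0 -15 0 0 0 0; 0 0 -30 0 0 0 0; 0 0 -50 0 0 0 0; 0 0 -50 0 0 0 0; 0 0 0 0 0 0 0; 0 0 0 0 0 0 0"

```text
time: 12.12
ee_pos: [506.6, -2.2, 237.4]
orientation: [[-0.198, 0.98, 0.0], [0.98, 0.198, 0.001], [0.001, 0.0, -1.0]]
ft_force: [-0.4, 0.7, 0.4]
grip_width: 85.2
finger_force: 0.0
```

```bash
python3 - <<'E'
from h import *
f=ctrl.grab_frame('top');s=ctrl.grab_frame('side');w=ctrl.grab_frame('wrist')
o=np.hstack([cv2.resize(f['pixels'][190:350,160:320],(266,400)),cv2.resize(s['pixels'][150:270,180:300],(266,400)),cv2.resize(w['pixels'][:,:],(266,400))])
cv2.imwrite('pics/s7.png',o[:,:,::-1])
c,n=np.cos(np.radians(11.37)),np.sin(np.radians(11.37))
for x,z in((-76,53),(-33,62)):
    p=proj(f,[465+c*x,-7+n*x,z]);print('expected crop px',(p[0]-160)*266/160,(p[1]-190)*2.5)
E
```

```text
expected crop px 129.82590843805525 317.3130062978016
expected crop px 121.20690602221016 253.1347184253427
```

View pics/s7.png

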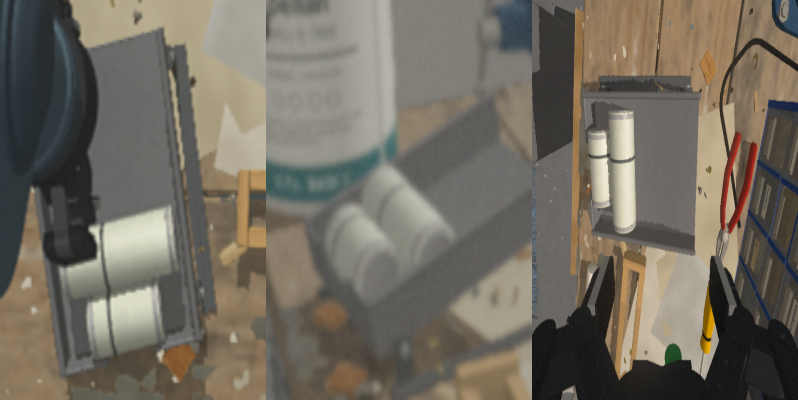

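All three views show the short cartridge at the stop and the long one right behind it, both across the chute (top crop (125,320) and (122,252), as expected), with the robot clear.

```bash
python3 -c "
from plant import ctrl
print(ctrl.sign_off())"
```

```text
the job is handed in; nothing more can be done
None
```

Both cartridges are in the rack, the short one at the front stop and the long one right behind it, both lying across the chute; I handed the job in at about 12 s with the robot clear.

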